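# Inspect a fired ceramic disc under a hand loupe

## Task

Take the round ceramic disc off the firing plate with a light grip, because it is brittle, and set it down gently in the middle of the round black stage in front of the height gauge. Then pick up the loupe by its handle and hold it level above the disc, lens centred over the disc and the middle of its rim at the height of the gauge's scriber tip, which has been set to the focal height. Finish while still holding the loupe steady there, without disturbing the gauge or anything else on the bench.

Things in the scene. Friction and masses are not known exactly. Their poses are not given: they have to be found in the camera images.
- disc_center (a point): centre of the brittle off-white ceramic disc, 28 mm across and 12 mm thick, 29 g, lying flat on the firing plate (the only low round one of the three specimens there). It chips if a finger squeezes it, or it is pressed onto the stage, with more than about 45 N, or if it is dropped from more than about 10 mm.
- firing_plate: fixed tan-brown ceramic plate 200 x 90 mm, 10 mm thick, origin at the centre of its underside, x along its length. Three specimens stand on it in a row along x, about 60 mm apart, in any order, near the middle of its width.
- stage_top (a point): centre of the flat top of the fixed black inspection stage, a round pedestal 60 mm across, its top 30 mm above the bench, with a thin scribed circle 39 mm across on top. It stands in front of the height gauge's scriber, 85 mm or so from the tip.
- scriber_tip (a point): point of the height gauge's scriber; its height is the focal height (110 to 150 mm above the bench, it differs each time). The scriber is a flat bar 9 mm wide whose top lies level with the tip. x points level from the tip back towards the gauge's column, z is up. The slider that carries the scriber is held by friction only: bumping it shifts the setting.
- height_gauge: fixed height gauge: steel base 100 x 75 mm and 34 mm high, origin under its centre, which is 105 mm behind the scriber tip; a column 24 mm wide and 316 mm tall; on it a slider 85 mm wide and 62 mm tall with a jaw, a 20 mm wide clamp and the scriber reaching forward (-x) over the bench towards the stage.
- lens_center (a point): centre of the loupe's lens, half-way up its rim. Loupe: round steel rim 66 mm across and 14 mm thick with a glass lens, and a straight black handle in the same plane, 85 g. It lies flat on the bench, so this point is 7 mm above the bench. x points from the handle to the lens, z is up (square to the lens).
- loupe_grip (a point): good place to grip the loupe, near its balance point: on the middle line of the handle, 60 mm from the lens centre, at the same height (7 mm above the bench). The handle is a flat-sided bar 18 mm wide and 14 mm high, reaching from 40 to 128 mm from the lens centre. Axes as for the lens.
- pin_specimen_center (a point): bystander: centre of an upright ceramic pin specimen 14 mm across, 22 mm tall, on the firing plate.
- bar_specimen_center (a point): bystander: centre of a ceramic bar specimen 10 x 40 x 10 mm lying across the firing plate.
- crucible_front: bystander: small ceramic crucible cup, 34 mm across, 32 mm tall, origin under its centre.
- crucible_back: bystander: another such crucible, farther from the robot.
- jar: bystander: amber jar with white cap, 56 mm across, 85 mm tall, origin under its centre.
- brush: bystander: wooden brush 170 mm long lying on the bench.
- caliper: bystander: caliper 225 mm long lying on the bench, origin under the middle of its beam.
There are look-alikes about, which are no part of the job. What is shaped like the part that bears lens_center but pink is not meant. Leave any blue look-alike of the part that bears stage_top alone.

How it is judged:
On the way, in this order (a step that is already met when the one before it is completed fails the run):
1. the disc lies flat in the middle of the stage, let go (horizontal distance between disc_center and stage_top below 0.01 m and z of disc_center in the frame of stage_top between 0.003 and 0.009 m and contact force between the fingers and disc below 0.1 N and linear speed of disc below 0.01 m/s), for 0.2 s.
2. the loupe is in the fingers, clear of the bench (height (world z) of lens_center above 0.03 m and contact force between the fingers and loupe above 1 N), for 0.1 s.
At the end, for the whole second after the job is handed in: The fingers hold the loupe at rest, touching neither gauge, stage nor disc: the centre of its lens within 6 mm of the scriber tip's height and within 12 mm of the disc's centre seen from above, level within 6 degrees; the disc lies flat on the stage within 10 mm of its middle (z of lens_center in the frame of scriber_tip between -0.006 and 0.006 m and horizontal distance between lens_center and disc_center below 0.012 m and angle between lens_center's own z axis and vertical below 0.105 rad and contact force between the fingers and loupe above 1 N and linear speed of loupe below 0.02 m/s and angular speed of loupe below 0.15 rad/s and contact force between loupe and height_gauge below 0.1 N and contact force between loupe and stage below 0.1 N and contact force between each of loupe, the fingers and disc below 0.1 N and horizontal distance between disc_center and stage_top below 0.01 m and z of disc_center in the frame of stage_top between 0.003 and 0.009 m and angle between disc_center's own z axis and vertical below 0.1 rad); the arm keeps its last pose, push and grip.
It fails at once if the disc is squeezed with more than about 45 N a finger (contact force between the fingers and disc above 90 N).
It fails at once if the disc is pressed hard on the stage (contact force between disc and stage above 45 N).
It fails at once if the disc is dropped or knocked: it moves freely, out of the fingers, faster than in a fall of 10 mm (linear speed of disc above 0.45 m/s and contact force between the fingers and disc below 0.1 N).
It fails at once if the gauge's setting is shifted by more than 3 mm (distance of scriber_tip from where it was at the start of the episode above 0.003 m).
It fails at once if a bystander is moved by more than 15 mm (distance of any of pin_specimen_center, bar_specimen_center, crucible_front, crucible_back, jar, brush, caliper from where it was at the start of the episode above 0.015 m).
It also fails if it takes over 61 s, if anything falls off the work surface, if the arm or the gripper's body presses on something with over 40 N, if the wrist force passes 120 N, or if a joint passes its speed limit or range.

## Robot

A 7-joint arm with a two-finger parallel gripper is mounted at the origin on the work surface. World frame = base frame: x ahead of the robot, y to its left, z up, the work surface at z = 0. Lengths are in m, angles in rad, forces in N, time in s.
With the tool pointing down it reaches from about 0.425 to 0.875 m from the base axis. Payload 9.9 kg.
Tool frame: the origin (TCP) lies midway between the tips of the shut fingers; the grasp point (between the pads) lies 19 mm behind it; z points along the fingers, y is the line along which they close (so a half turn about z gives the same grasp; the last joint's range is limited). The gripper opens to 85 mm and grips with 20 to 120 N. Pads are 22 mm wide; open, the fingers measure 114 mm over their backs; the gripper's body (76 mm by 85 mm) begins 54 mm behind the grasp point. The pads swing forward as they close: fully open they stand 13 mm farther back than shut.
Start: joints at [-1.399, 0.576, 0.025, 1.437, -0.015, 1.129, -0.057], TCP at [0.171, 0.653, 0.231] pointing down, gripper open.
Joint ranges: [-2.76, 2.76], [-0.34, 2.15], [-1.52, 1.57], [0.19, 2.46], [-1.09, 4.23], [0.17, 1.99], [-2.82, 2.82]. Speed limits (rad/s): [2.22, 2.22, 3.01, 3.01, 3.14, 3.14, 3.14].

## Interface

Orientations are given as a rotation vector (axis times angle).
In Python, from bench import ctrl gives the robot as it stands. The module is installed in compiled form; this text tells all that it offers.
- The arm moves only by the tool drive_tool, never from a script. Its argument "plan" is a list of rows, each a list of 3 entries, a list of its own where there are three numbers: the shift along the tool's x, y, z in units of 25 cm (1.0 is 25 cm), then the turn, a rotation vector about the tool's x, y, z in units of 45 degrees (1.0 is 45 degrees), then the opening, from -1 (shut) to 1 (fully open), so that 0 is half open. In form: [[[x, y, z], [rx, ry, rz], grip], ...]. A call has 1 to 5 rows; each row shifts and turns the commanded pose from where the row before left it, along the tool's axes as they then stand; what a row does not reach is not made up. A row lasts 1/10 s, in which the tool goes at most 50 mm and 8.59 degrees, less where a joint would pass 70% of its speed; a pose out of reach is approached as far as the arm can. A call with a number of a shift or a turn outside -1 to 1 is refused whole. A call with a gripper value outside its range is refused whole. The fingers move at their own pace and stop on an object; "force" is the grip in N (left out, the last holds). Time passes only in rows, so rows that do not move let the fingers close. It gives the time, the measured TCP pose, the force, the opening and the grip force at its end, in the units of the state.
- ctrl.get_state(): the state, without advancing time (a new reading comes with each control period).
- ctrl.read_camera(name): name is "side" or "top" or "wrist"; returns the picture (480x640x3 uint8, blue, green, red); there is no depth.
- ctrl.calibration(name): a dict with "camera_matrix" (3x3 intrinsics, pixels), "R" (3x3) and "t" (3): a world point X has camera coordinates R X + t. Camera axes: x right, y down, z forward; pixel columns grow to the right and rows downward; lengths in m; the calibration is good to about 2 mm. A picture is of the moment at which its call begins: read the wrist's pose just before it. calibration takes no time and is no camera call; for the wrist camera it gives the pose at the moment of the call.
- ctrl.finish_job(): hands the job in; it is judged then, once.
The state is a dict: "clock": time; "q": joint angles; "joint_vel": joint speeds; "tau": joint torques, N m; "position": TCP position; "tcp_rot": TCP orientation; "force": force on the tool from outside, world axes, zero at the start; "moment": the same for the moment, N m; "gripper_width": opening from 0.0 (shut) to 1.0 (fully open); "gripper_force": force on a finger pad.
Only numpy, scipy, OpenCV 4.12 (cv2) and the standard library are available. Lean on these libraries where they do the work, as an engineer would, in place of code of your own. Each camera call takes 0.05 s, during which the arm holds its last target. There are 200 camera calls.

## Working session

There is one attempt and no reset: what is moved stays moved. The work goes in short steps, Python scripts to look and compute and a tool call to move; the robot and the scene stay as the last step left them, time stands still between calls to the robot, and variables do not carry over. Pictures are saved under pics/ and viewed, at most 10 in all, crops included, and the job is handed in when it is done.

Besides the shell and the picture viewer there is one more tool, called as name([rows], argument=value, ...), one row to a line, values as JSON. drive_tool: Moves the arm, as the interface text tells. Its arguments: {"type":"object","properties":{"plan":{"type":"array"},"force":{"type":"number"}},"required":["plan"]}

```bash
mkdir -p pics; cat > h.py <<'E'
import numpy as np,cv2
from scipy.spatial.transform import Rotation as Rn
from bench import ctrl
def snap(n,f):
    c=ctrl.calibration(n); im=ctrl.read_camera(n); cv2.imwrite('pics/'+f+'.png',im); np.savez('pics/'+f,**c); return im
def cal(f): return np.load('pics/'+f+'.npz')
def ray(c,u,v):
    d=c['R'].T@np.linalg.solve(c['camera_matrix'],[u,v,1.]); return -c['R'].T@c['t'],d
def onz(c,u,v,z):
    o,d=ray(c,u,v); return o+d*(z-o[2])/d[2]
def proj(c,X):
    p=c['camera_matrix']@(c['R']@np.array(X,float)+c['t']); return p[:2]/p[2]
E
python3 - <<'E'
from h import *
for n in ['top','side','wrist']: snap(n,n+'0')
for n in ['top','side','wrist']:
    c=cal(f'pics/../{n}0') if 0 else np.load(f'pics/{n}0.npz'); print(n,-c['R'].T@c['t'],c['R'][2],c['camera_matrix'][0,0])
s=ctrl.get_state();print(s['position'],s['tcp_rot'],s['clock'])
E
sed -i "s#np.load(f+'.npz')#np.load('pics/'+f+'.npz')#" h.py
```

```text
top [ 0.39448704 -0.0064841   1.5340183 ] [ 0.13428889 -0.00520872 -0.99092854] 536.185138251465
side [ 0.31683451 -0.78787004  0.73415611] [ 0.26318792  0.7461499  -0.61154921] 449.52168774072004
wrist [0.10046194 0.67166278 0.37336583] [ 0.27861142 -0.0745736  -0.95750428] 406.8745959267563
[0.1706872  0.65271325 0.23062744] [-4.00680454e-01 -3.11581464e+00  2.03846891e-03] 0.15
```

View pics/top0.png

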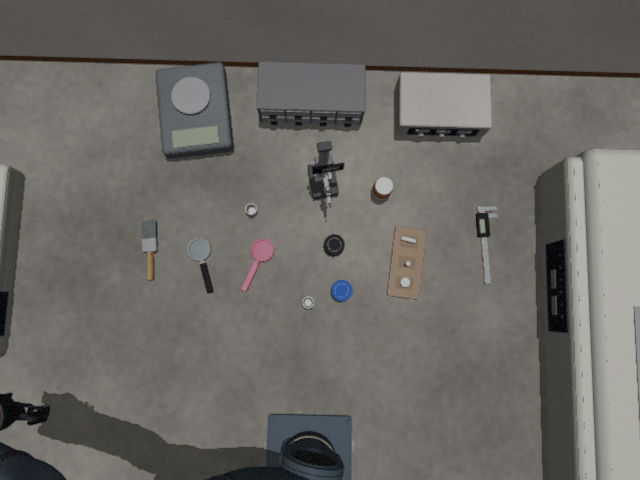

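View pics/side0.png

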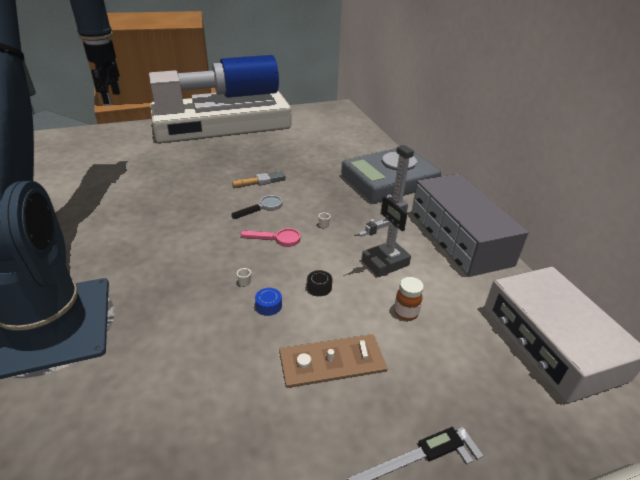

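Top view: the disc is at (405,282), with the pin at (408,264) and the bar at (409,240). The black stage is at (334,245) and its blue look-alike at (342,291). The loupe lens is at (200,250) with a black handle to (209,291), and the pink look-alike is at (262,250). I choose the low round disc, the black stage and the steel/black loupe, and will check these in a close crop.

```bash
python3 - <<'E'
from h import *
t=cv2.imread('pics/top0.png'); s=cv2.imread('pics/side0.png')
f=lambda im,x,y,w,h,k:cv2.resize(im[y:y+h,x:x+w],None,fx=k,fy=k,interpolation=cv2.INTER_CUBIC)
a=np.vstack([np.hstack([f(t,180,230,60,70,4),f(t,300,180,140,70,4)]), np.hstack([f(s,320,190,100,80,4),f(s,285,250,100,80,4)])[:, :800]])if 0 else None
C=np.zeros((600,800,3),np.uint8)
C[:280,:200]=f(t,180,230,50,70,4); C[:280,200:680]=f(t,310,175,120,70,4)[:, :480]
C[280:600,:400]=f(s,340,200,100,80,4); C[280:600,400:800]=f(t,330,230,100,80,4)
cv2.imwrite('pics/c1.png',C)
E
```

```text
(no output)
```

View pics/c1.png

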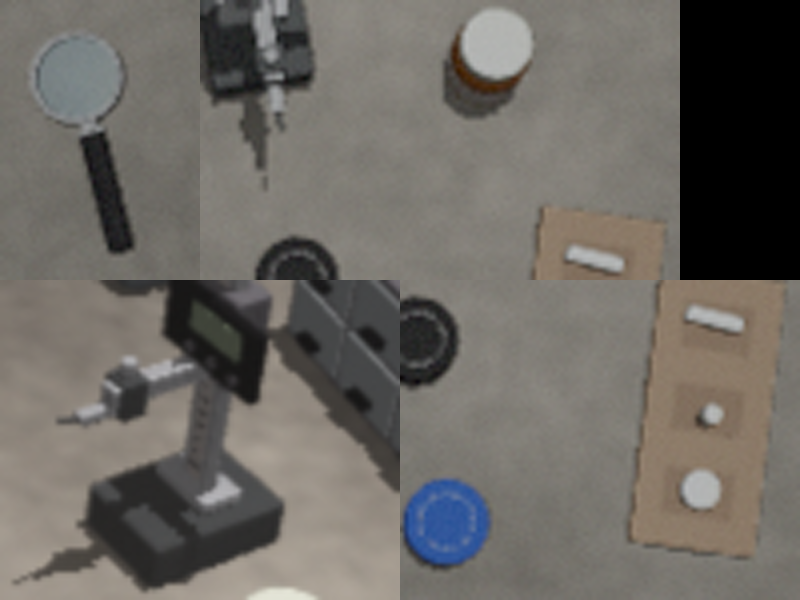

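Crop confirmed: disc at top-pixel (404.9,281.9), the widest low round one. Loupe lens at (199.1,249.4), handle end at (209.9,291.9). Scriber tip at top (329.6,206.4) and side (353.9,234.6).

```bash
python3 - <<'E'
from h import *
t=cal('top0'); s=cal('side0')
im=cv2.imread('pics/top0.png').astype(int)
def cent(m,x0,y0,x1,y1):
    ys,xs=np.nonzero(m[y0:y1,x0:x1]); return xs.mean()+x0,ys.mean()+y0,len(xs)
dk=im.max(2)<60
print('stage px',cent(dk,318,230,350,260))
wh=im.min(2)>140
print('disc px',cent(wh,395,273,415,292))
p=onz(t,404.9,281.9,.022);print('disc',p)
print('pin',onz(t,407.8,262.9,.032),'bar',onz(t,408.6,239.5,.02))
print('stage',onz(t,334,245,.03))
L=onz(t,199.1,249.4,.014);H=onz(t,209.9,291.9,.014);d=H-L;print('lens',L,'end',H,np.linalg.norm(d),np.degrees(np.arctan2(-d[1],-d[0])),'grip',L+d/np.linalg.norm(d)*.06)
o,d1=ray(t,329.6,206.4);q,d2=ray(s,353.9,234.6)
k=np.linalg.lstsq(np.c_[d1,-d2],q-o,rcond=None)[0];print('tip',o+d1*k[0],q+d2*k[1])
for n,u,v,z in [('jar',384,187,.085),('cruc f',308,302,.03),('cruc b',251,209,.03)]:print(n,onz(t,u,v,z))
st=ctrl.get_state();print(Rn.from_rotvec(st['tcp_rot']).as_matrix())
E
```

```text
stage px (np.float64(333.4416961130742), np.float64(245.42402826855124), 283)
disc px (np.float64(404.98571428571427), np.float64(281.92857142857144), 70)
disc [ 0.48445464 -0.2592922   0.022     ]
pin [ 0.53747181 -0.26553715  0.032     ] bar [ 0.60567268 -0.2696232   0.02      ]
stage [ 0.58279582 -0.05679072  0.03      ]
lens [0.56168277 0.32652437 0.014     ] end [0.44209586 0.28938653 0.014     ] 0.12522078983395998 17.252237373222094 grip [0.50438226 0.30872964 0.014     ]
tip [ 0.67433635 -0.03947746  0.12621441] [ 0.67266024 -0.03896154  0.12586913]
jar [ 0.74133546 -0.18963058  0.085     ]
cruc f [0.42084183 0.01203889 0.03      ]
cruc b [0.67966445 0.18199606 0.03      ]
[[-9.67464322e-01  2.53007322e-01 -2.84635268e-04]
 [ 2.53007478e-01  9.67463487e-01 -1.27186266e-03]
 [-4.64163367e-05 -1.30249660e-03 -9.99999151e-01]]
```

drive_tool([
  [[0, 0, 0], [0, 0, -0.11], 0.2],
  [[0, 0, 0], [0, 0, -0.11], 0.2],
  [[-0.13, -0.14, 0], [0, 0, 0], 0.2],
  [[-0.13, -0.14, 0], [0, 0, 0], 0.2],
  [[-0.13, -0.14, 0], [0, 0, 0], 0.2],
], force=25)

```text
clock: 0.65
position: [0.2599, 0.5388, 0.2309]
tcp_rot: [0.129, 3.139, -0.001]
force: [1.2, -0.7, 0.3]
gripper_width: 0.604
gripper_force: 0.0
```

drive_tool([
  [[-0.13, -0.14, 0], [0, 0, 0], 0.2],
  [[-0.13, -0.14, 0], [0, 0, 0], 0.2],
  [[-0.13, -0.14, 0], [0, 0, 0], 0.2],
  [[-0.13, -0.14, 0], [0, 0, 0], 0.2],
  [[-0.13, -0.14, 0], [0, 0, 0], 0.2],
])

```text
clock: 1.15
position: [0.4075, 0.3507, 0.2313]
tcp_rot: [-0.13, -3.139, 0.0]
force: [1.1, 0.9, -0.6]
gripper_width: 0.597
gripper_force: 0.0
```

drive_tool([
  [[0, -0.19, 0], [0, 0, 0], 0.2],
  [[0, -0.19, 0], [0, 0, 0], 0.2],
  [[0, -0.19, 0], [0, 0, 0], 0.2],
  [[0, -0.19, 0], [0, 0, 0], 0.2],
  [[0, -0.19, 0], [0, 0, 0], 0.2],
])

```text
clock: 1.65
position: [0.3864, 0.1139, 0.2313]
tcp_rot: [0.13, 3.139, 0.0]
force: [2.0, 0.0, -0.6]
gripper_width: 0.601
gripper_force: 0.0
```

```bash
cat >> h.py <<'E'
def go(X,yaw=None):
    s=ctrl.get_state(); R=Rn.from_rotvec(s['tcp_rot']).as_matrix(); p=np.array(s['position'])
    print('t',round(s['clock'],2),'p',p.round(4),'yaw x',np.degrees(np.arctan2(R[1,0],R[0,0])).round(2),'tilt z',R[:,2].round(3),'f',np.round(s['force'],1),'w',s['gripper_width'],s['gripper_force'])
    print('units',(R.T@(np.array(X)-p)/.25).round(3))
    if yaw is not None:
        Rt=Rn.from_matrix(np.c_[[np.cos(yaw),np.sin(yaw),0],[np.sin(yaw),-np.cos(yaw),0],[0,0,-1]]).as_matrix()
        print('rot units',(Rn.from_matrix(R.T@Rt).as_rotvec()/np.radians(45)).round(3)); print('units after rot',(Rt.T@(np.array(X)-p)/.25).round(3))
E
python3 -c "
from h import *
go([.484,-.259,.15],np.radians(175))"
```

```text
t 1.65 p [0.3864 0.1139 0.2313] yaw x 175.25 tilt z [ 0.  0. -1.] f [ 2.   0.  -0.6] w 0.6008208013285429 0.0
units [-0.513 -1.454  0.325]
rot units [0.    0.    0.005]
units after rot [-0.519 -1.452  0.325]
```

drive_tool([
  [[-0.07, -0.18, 0], [0, 0, 0], 0.2],
  [[-0.07, -0.18, 0], [0, 0, 0], 0.2],
  [[-0.07, -0.18, 0], [0, 0, 0], 0.2],
  [[-0.07, -0.18, 0], [0, 0, 0], 0.2],
  [[-0.07, -0.18, 0], [0, 0, 0], 0.2],
])

```text
clock: 2.15
position: [0.4557, -0.1176, 0.2314]
tcp_rot: [0.13, 3.139, 0.0]
force: [0.7, 1.5, -0.3]
gripper_width: 0.601
gripper_force: 0.0
```

drive_tool([
  [[-0.05, -0.18, 0.05], [0, 0, 0], 0.2],
  [[-0.05, -0.18, 0.05], [0, 0, 0], 0.2],
  [[-0.05, -0.17, 0.05], [0, 0, 0], 0.2],
  [[0, 0, 0.1], [0, 0, 0], 0.2],
  [[0, 0, 0], [0, 0, 0], 0.2],
])

```text
clock: 2.65
position: [0.48, -0.2511, 0.166]
tcp_rot: [-0.134, -3.134, -0.003]
force: [-0.5, 1.5, 0.4]
gripper_width: 0.6
gripper_force: 0.0
```

```bash
python3 -c "
from h import *
snap('wrist','w1')
go([.484,-.259,.08],np.radians(175))
c=cal('w1')
for X in ([.4845,-.2593,.022],[.5375,-.2655,.032],[.484,-.259,.016]): print(proj(c,X))"
```

```text
t 2.7 p [ 0.4808 -0.2503  0.1675] yaw x 175.21 tilt z [-0.004  0.002 -1.   ] f [0.4 0.  1.2] w 0.6007355388398669 0.0
units [-0.017 -0.034  0.35 ]
rot units [ 0.002 -0.005  0.005]
units after rot [-0.016 -0.034  0.35 ]
[309.70612747 226.00191349]
[307.79735125 298.72777498]
[310.24305938 223.23080655]
```

View pics/w1.png

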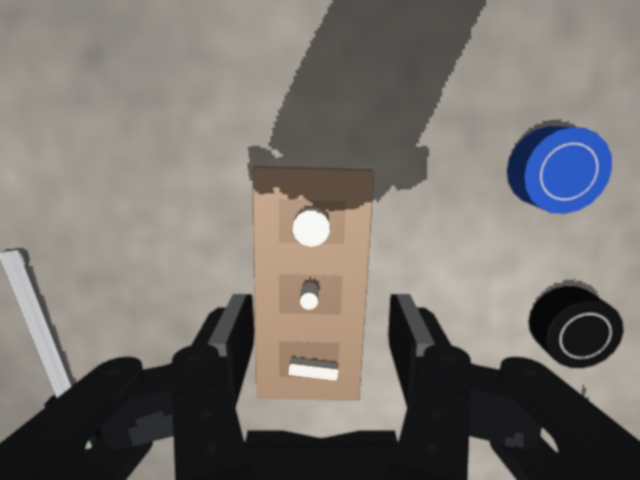

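The wrist view shows the disc top at (311,226), within 1–2 px of its prediction, and the black stage's scribed circle centred at (586,336). Going down to the disc.

drive_tool([
  [[-0.018, -0.033, 0.16], [0, 0, 0], 0.2],
  [[0, 0, 0.16], [0, 0, 0], 0.2],
  [[0, 0, 0.14], [0, 0, 0], 0.2],
  [[0, 0, 0.1], [0, 0, 0], 0.2],
  [[0, 0, 0.03], [0, 0, 0], 0.2],
])

```text
clock: 3.2
position: [0.4855, -0.2576, 0.0202]
tcp_rot: [-0.127, -3.137, -0.003]
force: [0.2, 0.5, 0.9]
gripper_width: 0.604
gripper_force: 0.0
```

```bash
python3 -c "
from h import *
print('stage',onz(cal('w1'),586,336,.03))
snap('wrist','w2')
go([.4845,-.2585,.014],np.radians(175))"
```

```text
stage [ 0.58850269 -0.05460319  0.03      ]
t 3.25 p [ 0.4856 -0.2579  0.0204] yaw x 175.35 tilt z [-0.002  0.001 -1.   ] f [-0.3  1.  -0.1] w 0.5977860944641529 0.0
units [ 0.004 -0.003  0.025]
rot units [ 0.002 -0.002  0.008]
units after rot [ 0.004 -0.003  0.025]
```

View pics/w2.png

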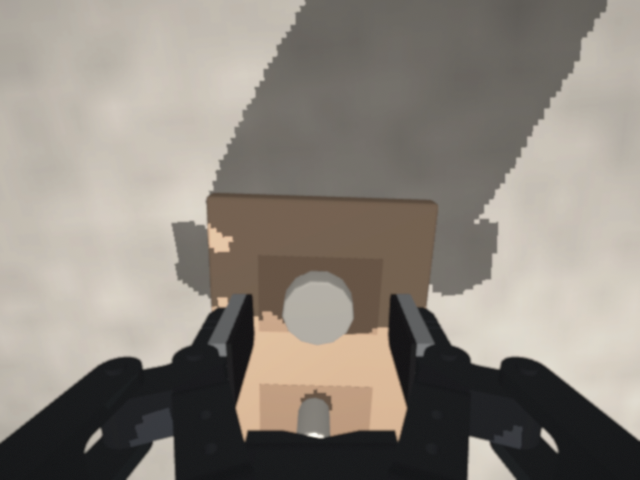

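The disc sits centred between the fingers at (318,305). Closing lightly now.

drive_tool([
  [[0.004, -0.002, 0.025], [0, 0, 0], 0.2],
  [[0, 0, 0], [0, 0, 0], -0.1],
  [[0, 0, 0], [0, 0, 0], -0.3],
  [[0, 0, 0], [0, 0, 0], -0.5],
  [[0, 0, 0], [0, 0, 0], -0.5],
], force=25)

```text
clock: 3.75
position: [0.4853, -0.2601, 0.0163]
tcp_rot: [0.13, 3.137, -0.001]
force: [-0.5, 0.3, 6.2]
gripper_width: 0.306
gripper_force: 24.2
```

drive_tool([
  [[0, 0, 0], [0, 0, 0], -0.6],
  [[0, 0, 0], [0, 0, 0], -0.6],
])

```text
clock: 3.95
position: [0.4853, -0.2601, 0.0163]
tcp_rot: [0.13, 3.137, -0.001]
force: [-1.6, 1.2, 6.0]
gripper_width: 0.305
gripper_force: 24.2
```

drive_tool([
  [[0, 0, -0.03], [0, 0, 0], -0.6],
  [[0, 0, -0.1], [0, 0, 0], -0.6],
  [[0, 0, -0.15], [0, 0, 0], -0.6],
  [[0, 0, -0.15], [0, 0, 0], -0.6],
  [[0, 0, -0.1], [0, 0, 0], -0.6],
])

```text
clock: 4.45
position: [0.4851, -0.2604, 0.151]
tcp_rot: [0.131, 3.136, -0.002]
force: [0.0, -0.3, 0.2]
gripper_width: 0.305
gripper_force: 24.7
```

```bash
python3 -c "
from h import *
go([.52,-.056,.145],np.radians(180))"
```

```text
t 4.45 p [ 0.4851 -0.2604  0.151 ] yaw x 175.22 tilt z [ 0.003 -0.001 -1.   ] f [ 0.  -0.3  0.2] w 0.3049621612802244 24.683934152126312
units [-0.071  0.826  0.023]
rot units [-0.002  0.004 -0.106]
units after rot [-0.139  0.818  0.024]
```

drive_tool([
  [[0, 0, 0], [0, 0, -0.105], -0.6],
  [[-0.05, 0.165, 0], [0, 0, 0], -0.6],
  [[-0.05, 0.165, 0], [0, 0, 0], -0.6],
  [[-0.05, 0.165, 0], [0, 0, 0], -0.6],
  [[-0.05, 0.165, 0], [0, 0, 0], -0.6],
])

```text
clock: 4.95
position: [0.535, -0.0935, 0.1486]
tcp_rot: [0.002, 3.141, -0.0]
force: [0.4, 0.3, -0.5]
gripper_width: 0.308
gripper_force: 24.7
```

drive_tool([
  [[-0.03, 0.1, 0], [0, 0, 0], -0.6],
  [[0, 0.05, 0], [0, 0, 0], -0.6],
  [[0, 0, 0], [0, 0, 0], -0.6],
  [[0, 0, 0], [0, 0, 0], -0.6],
])

```text
clock: 5.35
position: [0.5418, -0.0591, 0.148]
tcp_rot: [0.003, 3.142, -0.002]
force: [0.6, -0.2, -0.8]
gripper_width: 0.304
gripper_force: 24.7
```

```bash
python3 -c "
from h import *
im=snap('wrist','w3');c=cal('w3')
go([.586,-.056,.045],np.radians(180))
print(proj(c,[.5828,-.0568,.03]),proj(c,[.674,-.039,.126]))"
```

```text
t 5.4 p [ 0.5418 -0.0595  0.1479] yaw x 179.83 tilt z [ 0.    -0.001 -1.   ] f [ 0.1 -0.9 -0.8] w 0.3072482377330102 24.72633808851242
units [-0.177  0.015  0.412]
rot units [-0.001  0.    -0.004]
units after rot [-0.177  0.014  0.412]
[324.18752418 284.59507342] [358.99869763 514.97437074]
```

View pics/w3.png

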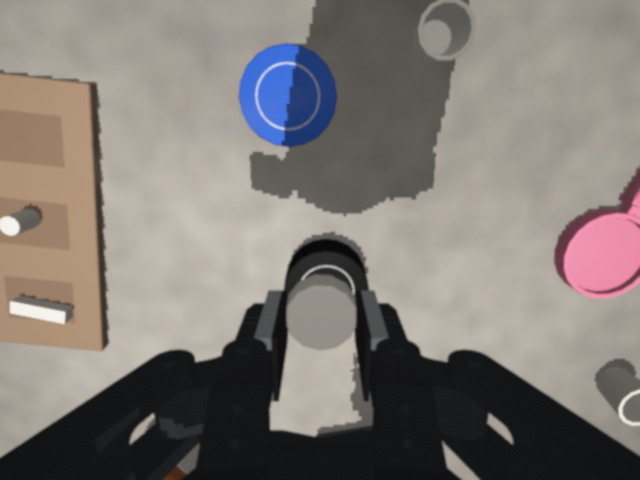

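Wrist view: disc in the fingers at (321,312). The stage's scribed circle is behind it, with its nearest point at (327,264) and centre column about 327.

```bash
python3 -c "
from h import *
c=cal('w3')
p=onz(c,327,264.5,.03);print(p, 'xc',p[0]+.0195)
for X in ([.5828,-.0568],[.585,-.056]):
  print(X,[proj(c,[X[0]+.0195*np.cos(a),X[1]+.0195*np.sin(a),.03]).round(1) for a in np.radians([180,135,225])])
im=cv2.imread('pics/w3.png')
print(im[255:275,327].sum(1)); print(im[278,295:362].sum(1))
print(onz(c,321,312,.14))"
```

```text
[ 0.56792197 -0.05486427  0.03      ] xc 0.5874219671334091
[0.5828, -0.0568] [array([324.2, 258.1]), array([344.3, 265.9]), array([304. , 266.1])]
[0.585, -0.056] [array([325.3, 261.2]), array([345.4, 268.9]), array([305.2, 269.1])]
[134 132 135 131 132 134 131 130 164 291 449 502 392 224 136 122 121 121
 144 204]
[120 122 121 120 139 215 362 487 508 430 326 277 276 291 304 310 315 317
 319 318 319 318 320 319 319 321 318 318 319 318 318 317 319 316 318 318
 318 314 308 293 275 251 219 188 158 138 122 110 114 114 124 162 261 391
 479 450 324 189 122 112 106 109 108 109 109 108 108]
[ 0.54701083 -0.05884895  0.14      ]
```

drive_tool([
  [[-0.09, 0.007, 0], [0, 0, 0], -0.6],
  [[-0.09, 0.008, 0], [0, 0, 0], -0.6],
  [[0, 0, 0.15], [0, 0, 0], -0.6],
  [[0, 0, 0.15], [0, 0, 0], -0.6],
  [[0, 0, 0.09], [0, 0, 0], -0.6],
])

```text
clock: 5.9
position: [0.5858, -0.056, 0.0478]
tcp_rot: [-0.005, -3.139, 0.001]
force: [-0.8, 0.6, -0.9]
gripper_width: 0.303
gripper_force: 24.7
```

```bash
python3 -c "
from h import *
go([.587,-.0558,.037],np.radians(180))"
```

```text
t 5.9 p [ 0.5858 -0.056   0.0478] yaw x 179.8 tilt z [-0.002 -0.001 -1.   ] f [-0.8  0.6 -0.9] w 0.30317080351100584 24.72680926322937
units [-0.005  0.001  0.043]
rot units [-0.001 -0.003 -0.004]
units after rot [-0.005  0.001  0.043]
```

drive_tool([
  [[-0.004, 0, 0.012], [0, 0, 0], -0.6],
  [[0, 0, 0.008], [0, 0, 0], -0.6],
  [[0, 0, 0.008], [0, 0, 0], -0.6],
  [[0, 0, 0.006], [0, 0, 0], -0.6],
  [[0, 0, 0], [0, 0, 0], -0.6],
])

```text
clock: 6.4
position: [0.5887, -0.0538, 0.0424]
tcp_rot: [0.001, 3.14, -0.0]
force: [-0.2, -0.2, -0.5]
gripper_width: 0.305
gripper_force: 24.7
```

drive_tool([
  [[0, 0, 0.004], [0, 0, 0], -0.6],
  [[0, 0, 0], [0, 0, 0], -0.6],
])

```text
clock: 6.6
position: [0.5884, -0.0536, 0.0408]
tcp_rot: [0.001, 3.141, 0.0]
force: [0.7, 0.3, -1.2]
gripper_width: 0.302
gripper_force: 24.7
```

drive_tool([
  [[0, 0, 0.005], [0, 0, 0], -0.6],
  [[0, 0, 0.005], [0, 0, 0], -0.6],
  [[0, 0, 0], [0, 0, 0], -0.6],
])

```text
clock: 6.9
position: [0.5882, -0.0536, 0.0378]
tcp_rot: [-0.001, -3.141, -0.0]
force: [0.3, 0.5, 0.1]
gripper_width: 0.301
gripper_force: 24.7
```

drive_tool([
  [[0, 0, 0.004], [0, 0, 0], -0.6],
  [[0, 0, 0.004], [0, 0, 0], -0.6],
  [[0, 0, 0], [0, 0, 0], -0.6],
])

```text
clock: 7.2
position: [0.5883, -0.0537, 0.0364]
tcp_rot: [0.001, 3.141, 0.0]
force: [-1.8, 0.4, 4.2]
gripper_width: 0.307
gripper_force: 25.2
```

drive_tool([
  [[0, 0, 0], [0, 0, 0], -0.2],
  [[0, 0, 0], [0, 0, 0], -0.1],
  [[0, 0, 0], [0, 0, 0], 0.1],
  [[0, 0, 0], [0, 0, 0], 0.2],
  [[0, 0, 0], [0, 0, 0], 0.2],
])

```text
clock: 7.7
position: [0.5883, -0.0537, 0.036]
tcp_rot: [-0.001, -3.141, 0.0]
force: [-0.8, -0.2, -1.5]
gripper_width: 0.602
gripper_force: 0.0
```

drive_tool([
  [[0, 0, -0.05], [0, 0, 0], 0.2],
  [[0, 0, -0.15], [0, 0, 0], 0.2],
  [[0, 0, -0.15], [0, 0, 0], 0.2],
  [[0.15, 0, -0.1], [0, 0, 0], 0.2],
  [[0.1, 0, 0], [0, 0, 0], 0.2],
])

```text
clock: 8.2
position: [0.5261, -0.0542, 0.1524]
tcp_rot: [0.002, 3.136, -0.0]
force: [-1.0, 0.3, -0.0]
gripper_width: 0.6
gripper_force: 0.0
```

drive_tool([
  [[0, 0, 0], [0, 0, 0], 0.2],
  [[0, 0, 0], [0, 0, 0], 0.2],
])

```text
clock: 8.4
position: [0.5261, -0.0536, 0.1496]
tcp_rot: [0.001, 3.14, 0.0]
force: [0.7, 0.1, 0.1]
gripper_width: 0.603
gripper_force: 0.0
```

```bash
python3 -c "
from h import *
snap('wrist','w4')
snap('side','side1')
go([.504,.309,.15],np.radians(197))"
```

```text
t 8.5 p [ 0.5267 -0.0535  0.1488] yaw x 179.98 tilt z [ 0.001 -0.    -1.   ] f [-0.2  0.2 -0.1] w 0.6044945592297593 0.0
units [ 0.091  1.45  -0.005]
rot units [-0.     0.001 -0.378]
units after rot [-0.337  1.413 -0.005]
```

View pics/w4.png

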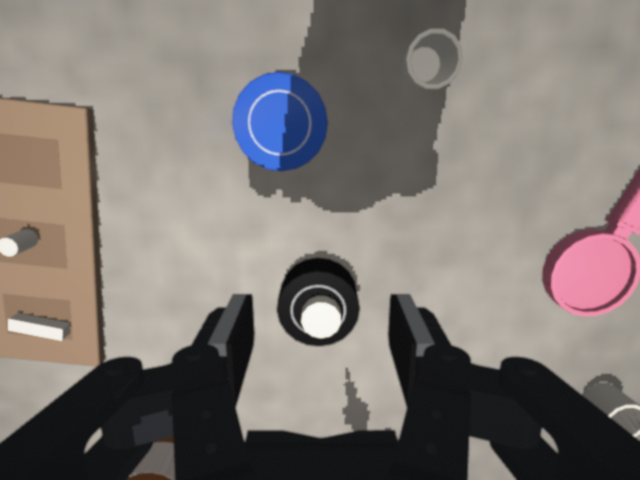

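```bash
python3 -c "
from h import *
c=cal('w4')
im=cv2.imread('pics/w4.png').astype(int).sum(2)
m=(im>560).astype(np.uint8); n,l,s,ce=cv2.connectedComponentsWithStats(m)
for i in range(1,n):
  if s[i][4]>300: print(s[i],ce[i])
print(im[275:300,318]); print(im[300,280:360])
d=onz(c,321,317,.042);print('disc',d)
for X in ([.587,-.0555],[.583,-.0568],[.590,-.054]):
  print(X,[proj(c,[X[0]+.0195*np.cos(a),X[1]+.0195*np.sin(a),.03]).round(1) for a in np.radians([180,135,225,90,270])])
"
```

```text
[174 226  37  39 527] [192.03225806 245.02466793]
[ 301  302   40   36 1090] [320.60550459 319.6587156 ]
[  8 319  55  22 645] [ 34.8496124  329.50697674]
[121 122 120 122 121 120 120 122 159 294 447 484 361 192 120 110 104  92
  80 105 179 253 297 311 317]
[106 104 102 105 105 105 108 105 108 109 122 210 365 486 488 377 226 134
 106 104 106 105 104 105 104 109 129 179 236 273 292 302 307 312 317 321
 328 332 332 333 333 330 328 326 326 323 320 318 314 310 305 294 279 256
 217 160  98  67  78 137 250 389 476 436 297 162 107 100  94  99  98  99
 100  95  97  95 103 169 302 426]
disc [ 0.58683309 -0.05341465  0.042     ]
[0.587, -0.0555] [array([318. , 283.9]), array([337.6, 291.3]), array([298.4, 291.4]), array([345.4, 309.1]), array([290.7, 309.2])]
[0.583, -0.0568] [array([316.1, 278.6]), array([335.8, 286.1]), array([296.4, 286.2]), array([343.7, 304. ]), array([288.7, 304.1])]
[0.59, -0.054] [array([320.1, 287.8]), array([339.7, 295.2]), array([300.6, 295.3]), array([347.5, 312.9]), array([292.9, 313. ])]
```

Disc (320.6,318.5) sits inside the scribed circle (centre about (318,311)), with about 2 mm offset. On to the loupe.

drive_tool([
  [[0, 0, 0], [0, 0, -0.189], 0.2],
  [[0, 0, 0], [0, 0, -0.189], 0.2],
  [[-0.04, 0.18, 0], [0, 0, 0], 0.2],
  [[-0.04, 0.18, 0], [0, 0, 0], 0.2],
  [[-0.04, 0.18, 0], [0, 0, 0], 0.2],
])

```text
clock: 9.0
position: [0.5157, 0.0855, 0.1482]
tcp_rot: [0.461, -3.108, 0.0]
force: [0.9, -0.6, -0.7]
gripper_width: 0.602
gripper_force: 0.0
```

drive_tool([
  [[-0.04, 0.18, 0], [0, 0, 0], 0.2],
  [[-0.04, 0.18, 0], [0, 0, 0], 0.2],
  [[-0.04, 0.18, 0], [0, 0, 0], 0.2],
  [[-0.04, 0.18, 0], [0, 0, 0], 0.2],
  [[-0.04, 0.12, 0], [0, 0, 0], 0.2],
])

```text
clock: 9.5
position: [0.5008, 0.3041, 0.1479]
tcp_rot: [0.469, -3.106, -0.002]
force: [-0.1, -0.4, -0.8]
gripper_width: 0.597
gripper_force: 0.0
```

drive_tool([
  [[0, 0, 0], [0, 0, 0], 0.2],
  [[0, 0, 0], [0, 0, 0], 0.2],
])

```text
clock: 9.7
position: [0.5017, 0.3005, 0.1478]
tcp_rot: [0.466, -3.106, 0.001]
force: [1.5, -0.2, 0.1]
gripper_width: 0.6
gripper_force: 0.0
```

```bash
python3 -c "
from h import *
snap('wrist','w5')
go([.504,.309,.02],np.radians(197))"
```

```text
t 9.75 p [0.5019 0.2991 0.1479] yaw x -163.04 tilt z [-0.001 -0.001 -1.   ] f [ 0.3 -0.4  0.7] w 0.6003089607949164 0.0
units [-0.02   0.036  0.512]
rot units [-0.001 -0.001 -0.001]
units after rot [-0.02   0.035  0.512]
```

View pics/w5.png

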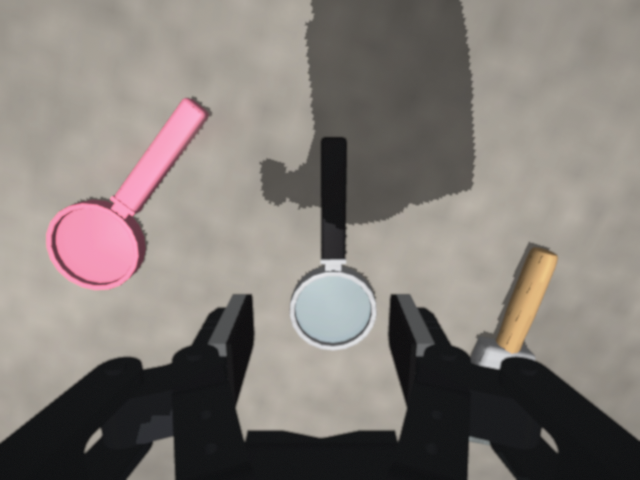

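Wrist view: loupe lens centre at (333.5,309), black handle from (333,258) to its end at (334,138). The pink look-alike is at (97,245).

```bash
python3 -c "
from h import *
c=cal('w5')
L=onz(c,333.3,309,.014);H=onz(c,334,138,.014);d=H-L;print(L,H,np.linalg.norm(d),np.degrees(np.arctan2(-d[1],-d[0])));G=L+d/np.linalg.norm(d)*.06
print(G);go([G[0],G[1],.006],np.arctan2(d[1],d[0]))"
```

```text
[0.56370219 0.3290224  0.014     ] [0.44442333 0.29188739 0.014     ] 0.1249257962731196 17.29289716808021
[0.50641433 0.311187   0.014     ]
t 9.75 p [0.5019 0.2991 0.1479] yaw x -163.04 tilt z [-0.001 -0.001 -1.   ] f [ 0.3 -0.4  0.7] w 0.6003089607949164 0.0
units [-0.032  0.042  0.568]
rot units [-0.001 -0.001 -0.007]
units after rot [-0.032  0.041  0.568]
```

drive_tool([
  [[-0.032, 0.041, 0.15], [0, 0, 0], 0.2],
  [[0, 0, 0.16], [0, 0, 0], 0.2],
  [[0, 0, 0.14], [0, 0, 0], 0.2],
  [[0, 0, 0.08], [0, 0, 0], 0.2],
  [[0, 0, 0.02], [0, 0, 0], 0.2],
])

```text
clock: 10.25
position: [0.5056, 0.3093, 0.0087]
tcp_rot: [0.46, -3.104, 0.004]
force: [0.6, -0.0, -0.3]
gripper_width: 0.602
gripper_force: 0.0
```

drive_tool([
  [[0, 0, 0], [0, 0, 0], 0],
  [[0, 0, 0], [0, 0, 0], -0.3],
  [[0, 0, 0], [0, 0, 0], -0.8],
  [[0, 0, 0], [0, 0, 0], -1],
  [[0, 0, 0], [0, 0, 0], -1],
], force=60)

```text
clock: 10.75
position: [0.5072, 0.312, 0.0128]
tcp_rot: [-0.463, 3.105, 0.001]
force: [0.6, -2.0, 4.9]
gripper_width: 0.167
gripper_force: 58.6
```

```bash
python3 -c "
from h import *
go([.506,.311,.1])"
```

```text
t 10.75 p [0.5072 0.312  0.0128] yaw x -163.04 tilt z [ 0.002  0.001 -1.   ] f [ 0.6 -2.   4.9] w 0.16660624635547686 58.55989336967468
units [ 0.005 -0.002 -0.349]
```

drive_tool([
  [[0, 0, -0.05], [0, 0, 0], -1],
  [[0, 0, -0.1], [0, 0, 0], -1],
  [[0, 0, -0.15], [0, 0, 0], -1],
  [[0, 0, -0.15], [0, 0, 0], -1],
  [[0, 0, -0.1], [0, 0, 0], -1],
])

```text
clock: 11.25
position: [0.5069, 0.3122, 0.1527]
tcp_rot: [-0.463, 3.104, 0.003]
force: [0.1, 0.6, -1.0]
gripper_width: 0.163
gripper_force: 58.7
```

```bash
python3 -c "
from h import *
go([.5307,-.0715,.145],np.radians(197))"
```

```text
t 11.25 p [0.5069 0.3122 0.1527] yaw x -163.03 tilt z [ 0.003  0.002 -1.   ] f [ 0.1  0.6 -1. ] w 0.1626011252477838 58.67214381694794
units [ 0.357 -1.496  0.028]
rot units [ 0.002  0.005 -0.001]
units after rot [ 0.358 -1.495  0.031]
```

drive_tool([
  [[0.02, -0.08, 0], [0, 0, 0], -1],
  [[0.04, -0.16, 0], [0, 0, 0], -1],
  [[0.04, -0.16, 0], [0, 0, 0], -1],
  [[0.04, -0.16, 0], [0, 0, 0], -1],
  [[0.04, -0.16, 0], [0, 0, 0], -1],
])

```text
clock: 11.75
position: [0.5152, 0.1242, 0.149]
tcp_rot: [-0.463, 3.107, -0.0]
force: [0.6, 0.3, -1.3]
gripper_width: 0.164
gripper_force: 58.7
```

drive_tool([
  [[0.04, -0.16, 0], [0, 0, 0], -1],
  [[0.04, -0.16, 0], [0, 0, 0], -1],
  [[0.04, -0.16, 0], [0, 0, 0], -1],
  [[0.03, -0.16, 0], [0, 0, 0], -1],
  [[0.02, -0.1, 0], [0, 0, 0], -1],
])

```text
clock: 12.25
position: [0.5282, -0.0671, 0.1491]
tcp_rot: [-0.458, 3.108, -0.002]
force: [0.3, -0.8, -1.1]
gripper_width: 0.16
gripper_force: 58.7
```

drive_tool([
  [[0, -0.03, 0.04], [0, 0, 0], -1],
  [[0, 0, 0], [0, 0, 0], -1],
  [[0, 0, 0], [0, 0, 0], -1],
])

```text
clock: 12.55
position: [0.5307, -0.0688, 0.1383]
tcp_rot: [0.465, -3.106, -0.002]
force: [-0.1, 0.2, -0.5]
gripper_width: 0.163
gripper_force: 58.7
```

```bash
python3 -c "
from h import *
go([.5307,-.0715,.132],np.radians(197))
a=snap('side','side2');b=snap('top','top2');snap('wrist','w6')
f=lambda im,x,y,w,h,k:cv2.resize(im[y:y+h,x:x+w],None,fx=k,fy=k,interpolation=cv2.INTER_CUBIC)
C=np.zeros((600,800,3),np.uint8)
C[:360]=f(a,270,180,160,72,5); C[360:,:480]=f(b,290,195,80,40,6);C[360:,480:]=f(b,310,215,32,24,10)
C=np.vstack([f(a,290,200,114,60,7)[:, :798],f(b,300,200,133,30,6)[:, :798]])
cv2.imwrite('pics/c2.png',C);print(C.shape)"
```

```text
t 12.55 p [ 0.5307 -0.0688  0.1383] yaw x -162.97 tilt z [-0.001  0.001 -1.   ] f [-0.1  0.2 -0.5] w 0.16345600998140414 58.712198138237
units [ 0.003 -0.01   0.025]
rot units [ 0.001 -0.001  0.001]
units after rot [ 0.003 -0.01   0.025]
(600, 798, 3)
```

View pics/c2.png

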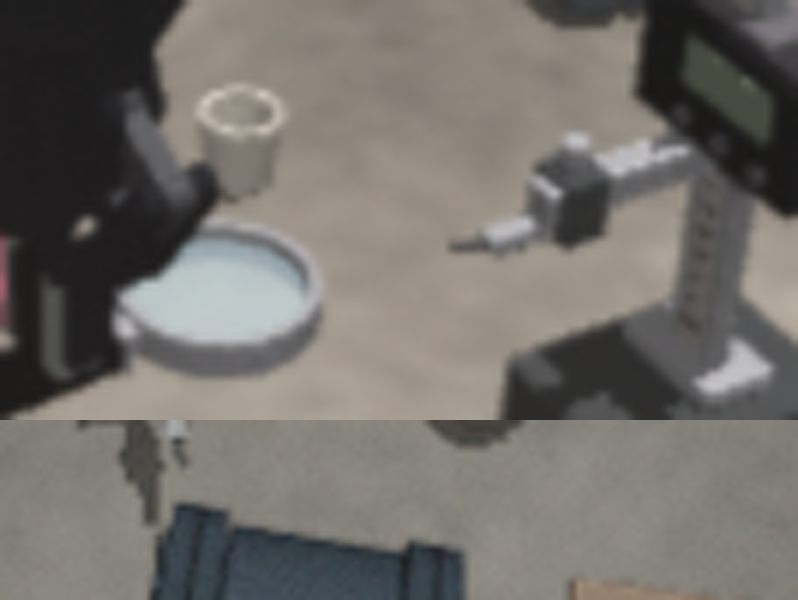

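View pics/w6.png

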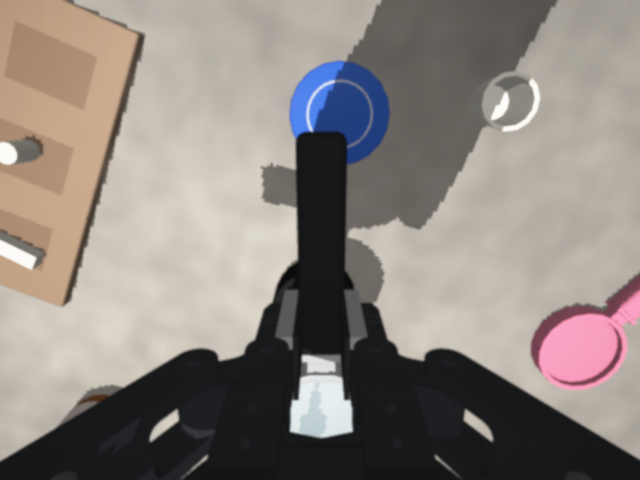

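Side crop: tip unchanged at (353.9,234.6). Lens rim has its right edge at col 322/7+290, its top-face far edge at row 222/7+200 and its lower edge at row 375/7+200. The wrist view shows the loupe straight in the fingers, handle axis at column 321. I will use the lens, whose pose is known from the arm, and the disc to correct the side-camera bias at the tip.

```bash
python3 -c "
from h import *
s=cal('side0');t=cal('top0');s2=cal('side2')
a=np.linspace(0,2*np.pi,361)
def rim(X):
  P=lambda z:np.array([proj(s2,[X[0]+.033*np.cos(k),X[1]+.033*np.sin(k),X[2]+z]) for k in a])
  T,B=P(.007),P(-.007); return T[:,0].max(),T[:,1].min(),T[:,1].max(),B[:,1].max()
u=lambda x:(x+.5)/7-.5
print('obs',u(322)+290,u(222)+200,u(345)+200,u(375)+200)
h=np.array([np.cos(np.radians(17)),np.sin(np.radians(17)),0])*.06
for z in (.128,.132,.136): print(z,np.round(rim(np.array([.5307,-.0688,z])+h),2))
# disc blobs in side images
for f,r in (('side0',(290,345,318,370)),('side1',(305,265,335,295))):
  im=cv2.imread(f'pics/{f}.png')[r[1]:r[3],r[0]:r[2]]; m=im.min(2)>150; ys,xs=np.nonzero(m)
  if len(xs): print(f,xs.mean()+r[0],ys.mean()+r[1],xs.min()+r[0],xs.max()+r[0],ys.min()+r[1],ys.max()+r[1],len(xs))
def disc(X):
  P=lambda z:np.array([proj(s,[X[0]+.014*np.cos(k),X[1]+.014*np.sin(k),X[2]+z]) for k in a])
  T,B=P(.006),P(-.006); return T.mean(0).round(1),T.min(0).round(1),T.max(0).round(1),B.max(0).round(1)
print(disc([.4848,-.2588,.016]));print(disc([.588,-.0537,.036]))
def tri(p,q):
  o,d1=ray(t,*p);w,d2=ray(s,*q);k=np.linalg.lstsq(np.c_[d1,-d2],w-o,rcond=None)[0];return ((o+d1*k[0]+w+d2*k[1])/2).round(4)
print('tip',tri((329.6,206.4),(353.9,234.6)))
print('stage top proj of wrist est',proj(t,[.588,-.0557,.03]),'disc1',proj(t,[.4848,-.2588,.022]),'lens',proj(t,[.5637,.329,.014]))
for dv in (-1,0,1): print(dv,tri((329.6,205.6),(353.9,234.6+dv)))
"
```

```text
obs 335.57142857142856 231.28571428571428 248.85714285714286 253.14285714285714
0.128 [335.7  232.2  250.46 255.53]
0.132 [335.79 230.76 248.99 254.09]
0.136 [335.88 229.32 247.52 252.64]
side0 303.5426356589147 358.7674418604651 297 310 353 364 129
side1 325.38028169014086 274.4835680751174 305 334 265 294 213
(array([303.5, 358.6]), array([296.3, 352.8]), array([310.7, 364.5]), array([310.6, 368.4]))
(array([319.9, 273.6]), array([313.8, 269.6]), array([325.9, 277.6]), array([325.7, 281.5]))
tip [ 0.6735 -0.0392  0.126 ]
stage top proj of wrist est [333.65597677 243.16427451] disc1 [404.7262172  281.77267984] lens [198.27001252 248.67309757]
-1 [ 0.6743 -0.0389  0.1286]
0 [ 0.6747 -0.0389  0.1257]
1 [ 0.6752 -0.0389  0.1228]
```

drive_tool([
  [[0.003, -0.01, 0.012], [0, 0, 0], -1],
  [[0, 0, 0.013], [0, 0, 0], -1],
  [[0, 0, 0], [0, 0, 0], -1],
  [[0, 0, 0], [0, 0, 0], -1],
  [[0, 0, 0], [0, 0, 0], -1],
])

```text
clock: 13.2
position: [0.5313, -0.0726, 0.1323]
tcp_rot: [-0.464, 3.107, -0.0]
force: [-0.0, -0.7, -1.4]
gripper_width: 0.167
gripper_force: 58.7
```

```bash
python3 -c "
from h import *
go([.5307,-.0718,.132],np.radians(197));print(ctrl.get_state()['joint_vel'])"
```

```text
t 13.2 p [ 0.5313 -0.0726  0.1323] yaw x -163.02 tilt z [ 0. -0. -1.] f [-0.  -0.7 -1.4] w 0.16657525753397517 58.71053695678711
units [0.002 0.004 0.001]
rot units [-0.  0. -0.]
units after rot [0.002 0.004 0.001]
[ 0.00073371 -0.00130625 -0.000466   -0.00117191 -0.00168771  0.00164726
  0.00024186]
```

```bash
python3 -c "
from h import *
print(ctrl.finish_job())"
```

```text
the job is handed in; nothing more can be done
None
```

I handed the job in at about 13 s: the disc sits about 2 mm off the middle of the stage, and the loupe is held level over it with the lens at about 0.126 m, my measured scriber-tip height. I had no camera check after the final 6 mm lowering, and the hand-in returned no verdict.

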